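# Check the charge of two battery packs on the workshop bench

### The arm

A 7-joint arm with a two-finger parallel gripper is mounted at the origin on the work surface. World frame = base frame: x ahead of the robot, y to its left, z up, the work surface at z = 0. Lengths are in m, angles in rad, forces in N, time in s.
With the tool pointing down it reaches from about 0.4 to 0.875 m from the base axis. Payload 6.5 kg.
Tool frame: the origin (TCP) lies at the very end of the fingers, on their centre line; the grasp point (between the pads) lies 19 mm behind it; z points along the fingers, y is the line along which they close (so a half turn about z gives the same grasp; the last joint's range is limited). The gripper opens to 85 mm and grips with 20 to 120 N. Pads are 22 mm wide; open, the fingers measure 114 mm over their backs; the gripper's body (76 mm by 85 mm) begins 54 mm behind the grasp point. The pads swing forward as they close: fully open they stand 13 mm farther back than shut.
Start: joints at [-1.331, 0.536, -0.004, 1.538, 0.003, 1.067, -0.071], TCP at [0.196, 0.62, 0.199] pointing down, gripper open.
Joint ranges: [-2.7, 2.7], [-0.37, 2.16], [-1.27, 1.26], [0.24, 2.4], [-1.31, 4.45], [0.19, 1.91], [-2.76, 2.76]. Speed limits (rad/s): [2.39, 2.39, 3.14, 3.14, 3.14, 3.14, 3.14].

### API

Orientations are given as a unit quaternion [w, x, y, z].
In Python, from workcell import ctrl, eyes gives the robot as it stands.
- The arm moves only by the shell command python3 -m crank 'ROWS' [OPENING]. ROWS is JSON, a list of rows, each a list of 4 numbers: the shift along the world's x, y, z in cm, then the turn about the world's z in rad. In form: [[x, y, z, turn], ...]. A call has 1 to 12 rows; each row is the pose to reach, as a shift and turn from the pose commanded when the call began; what a row does not reach only later rows make up. A row lasts 1/12 s, in which the tool goes at most 41.7 mm and 7.16 degrees, less where a joint would pass 70% of its speed; a pose out of reach is approached as far as the arm can. A call with a gripper value outside its range is refused whole. OPENING is the opening, from 0 (shut) to 1 (fully open), set as the call begins (- or left out, the last holds). The fingers move at their own pace and stop on an object; the grip force is fixed at half the most. Time passes only in rows, so rows that repeat a pose let the fingers close. It gives the time, the measured TCP pose, the force, the opening and the grip force at its end, in the units of the state.
- ctrl.state(): the state, without advancing time (a new reading comes with each control period).
- eyes.grab_frame(name): name is "scene" or "top"; returns the picture (400x640x3 uint8, red, green, blue); there is no depth.
- eyes.get_calibration(name): a dict with "fov_y" (degrees; the focal length in pixels is half the picture's height over the tangent of half this angle, whatever the lens; pixels are square), "cx", "cy" (the principal point, pixels), "world_to_cam" (4x4, takes a point from world to camera coordinates). Camera axes: x right, y down, z forward; pixel columns grow to the right and rows downward; lengths in m; the calibration is good to about 2 mm. A picture is of the moment at which its call begins. get_calibration takes no time and is no camera call.
- ctrl.hand_in(): hands the job in; it is judged then, once.
The state is a dict: "time_s": time; "joint_positions": joint angles; "joint_velocities": joint speeds; "joint_torque": joint torques, N m; "eef_pos": TCP position; "orientation": TCP orientation; "force": force on the tool from outside, world axes, zero at the start; "wrist_torque": the same for the moment, N m; "gripper_width": opening from 0.0 (shut) to 1.0 (fully open); "grip_force": force on a finger pad.
Only numpy, scipy, OpenCV 4.12 (cv2) and the standard library are available. Lean on these libraries where they do the work, as an engineer would, in place of code of your own. Each camera call takes 0.05 s, during which the arm holds its last target. There are 200 camera calls.

### The job

Check the charge of two of the three loose battery packs on the bench: with the fingertips press the round button on top of the tallest pack all the way down, keep it down for at least half a second and let it spring back, then do the same with the flattest pack. Press gently, without gripping, lifting, tipping or shifting the packs. Leave the middle-sized pack, the pack on the charger and everything else on the bench untouched.

Things in the scene. Friction and masses are not known exactly. Their poses are not given: they have to be found in the camera images.
- pack_tall: the tallest and biggest of the three loose battery packs, 132 x 82 x 92 mm (x, y, z), black on a grey base, under 1 kg. Origin: centre of the underside; x along its length, z up. On top: a grey round button 38 mm from the middle towards -x, white lamp windows at the -x edge, and at the +x end a terminal block 8 mm high that begins 52 mm from the button's centre
- tall_button_top (a point): centre of the top face of the tallest and biggest loose pack's button; moves with the button. The button is a cylinder 18 mm across that stands 8 mm above the pack's top, so 100 mm above the bench when not pressed
- tall_button (a joint): how far that button is pressed straight down, m: 0 = up, 0.006 = fully down (stop). It springs back; it starts to move at about 1.3 N and takes about 5 N to reach the stop
- pack_middle: the middle-sized of the three loose battery packs, 122 x 78 x 66 mm (x, y, z), black on a grey base, under 1 kg. Origin: centre of the underside; x along its length, z up. On top: a grey round button 33 mm from the middle towards -x, white lamp windows at the -x edge, and at the +x end a terminal block 8 mm high that begins 42 mm from the button's centre
- middle_button_top (a point): centre of the top face of the middle-sized loose pack's button; moves with the button. The button is a cylinder 18 mm across that stands 8 mm above the pack's top, so 74 mm above the bench when not pressed
- middle_button (a joint): how far that button is pressed straight down, m: 0 = up, 0.006 = fully down (stop). It springs back; it starts to move at about 1.3 N and takes about 5 N to reach the stop
- pack_flat: the flattest and smallest of the three loose battery packs, 116 x 76 x 46 mm (x, y, z), black on a grey base, under 1 kg. Origin: centre of the underside; x along its length, z up. On top: a grey round button 30 mm from the middle towards -x, white lamp windows at the -x edge, and at the +x end a terminal block 8 mm high that begins 36 mm from the button's centre
- flat_button_top (a point): centre of the top face of the flattest and smallest loose pack's button; moves with the button. The button is a cylinder 18 mm across that stands 8 mm above the pack's top, so 54 mm above the bench when not pressed
- flat_button (a joint): how far that button is pressed straight down, m: 0 = up, 0.006 = fully down (stop). It springs back; it starts to move at about 1.3 N and takes about 5 N to reach the stop
- charger: charger, fixed to the bench, 165 x 115 mm, with a fourth pack (122 x 78 x 66 mm, the same look as the loose ones) clipped on it: the pack's top is 118 mm above the bench. Not to be touched. Origin: under its centre on the bench, x along its length
- charger_button (a joint): how far the button of the pack on the charger is pressed, m (same button); must stay 0
- tape_measure: tape measure, 70 x 36 x 66 mm, grey; standing on its edge; loose bystander, origin at the centre of its underside
- tape_roll: roll of masking tape lying flat, 96 mm across, 25 mm high; loose bystander, origin at the centre of its underside
- sanding_block: wood and cork sanding block, 95 x 60 x 38 mm; loose bystander, origin at the centre of its underside
- screwdriver: screwdriver lying on the bench, about 0.2 m long (origin under its middle, lying along its own x); loose bystander
- glue: white glue bottle, 64 mm across, 190 mm high; loose bystander, origin at the centre of its underside
- screw_tin: round tin, 84 mm across, 85 mm high; loose bystander, origin at the centre of its underside
- offcut: offcut of timber lying flat, 210 x 44 x 32 mm; loose bystander, origin at the centre of its underside
Not all that is in view belongs to the job. What is shaped like the pack_flat but blue is not meant.

How it is judged:
By the outcome, as a careful person would: the job done as asked, in the order asked, and still so for the second after the job is handed in, with the robot touching nothing.
It also fails if it takes over 48 s, if anything falls off the work surface, if the arm or the gripper's body presses on something with over 40 N, if the wrist force passes 120 N, or if a joint passes its speed limit or range.

## Working session

There is one attempt and no reset: what is moved stays moved. The work goes in short steps, Python scripts to look and compute and a shell command to move; the robot and the scene stay as the last step left them, time stands still between calls to the robot, and variables do not carry over. Pictures are saved under pics/ and viewed, at most 10 in all, crops included, and the job is handed in when it is done.

```bash
mkdir -p pics
python3 - <<'E'
from workcell import ctrl, eyes
import cv2
for n in("scene","top"):
    cv2.imwrite(f"pics/{n}0.png",eyes.grab_frame(n)[:,:,::-1]); print(eyes.get_calibration(n))
print(ctrl.state())
E
```

```text
{'fov_y': 53.2080323317961, 'cx': 318.6272471609571, 'cy': 198.34691919130015, 'world_to_cam': array([[ 0.52738345,  0.8496059 , -0.00604229, -0.24575619],
       [ 0.68809545, -0.43127772, -0.58354449, -0.25848975],
       [-0.49838875,  0.30359403, -0.81205869,  1.59804362],
       [ 0.        ,  0.        ,  0.        ,  1.        ]])}
{'fov_y': 56.18549263630298, 'cx': 325.0663123941405, 'cy': 200.8527032225295, 'world_to_cam': array([[ 8.73409384e-04, -9.99985514e-01,  5.31126371e-03,
        -5.73640507e-03],
       [-9.95321010e-01, -1.38248274e-03, -9.66135433e-02,
         4.32376635e-01],
       [ 9.66194864e-02, -5.20202918e-03, -9.95307798e-01,
         1.16414185e+00],
       [ 0.00000000e+00,  0.00000000e+00,  0.00000000e+00,
         1.00000000e+00]])}
{'time_s': 0.1, 'joint_positions': array([-1.33120957,  0.53710402, -0.00442727,  1.53875461,  0.0025902 ,
        1.06733469, -0.0711989 ]), 'joint_velocities': array([ 0.00093111, -0.00255569,  0.00051191, -0.00167028,  0.00085393,
       -0.00080138,  0.00013941]), 'joint_torque': array([ 2.31155624e-03, -5.84569752e+01,  1.05157100e+00, -2.59777969e+01,
        1.25384339e-02,  4.66497790e-03,  2.72735468e-05]), 'eef_pos': array([0.19551165, 0.6192448 , 0.19799972]), 'orientation': array([-6.42538933e-05,  1.52269546e-01,  9.88338682e-01, -7.94880805e-04]), 'force': array([ 0.39761174, -0.81137151,  0.04823758]), 'wrist_torque': array([-0.00303109,  0.02132376, -0.0385006 ]), 'grip_force': 0.0, 'gripper_width': 0.9993013850892678}
```

View pics/top0.png

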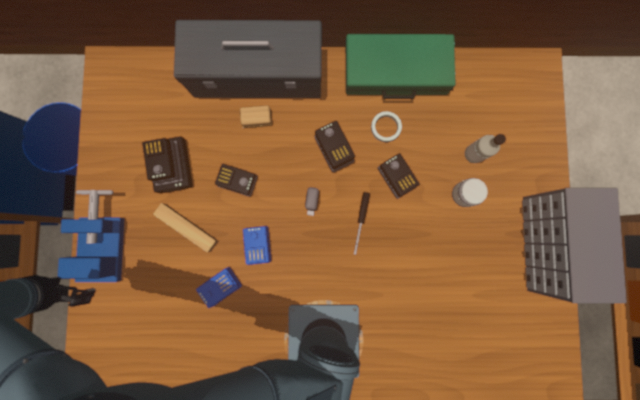

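View pics/scene0.png

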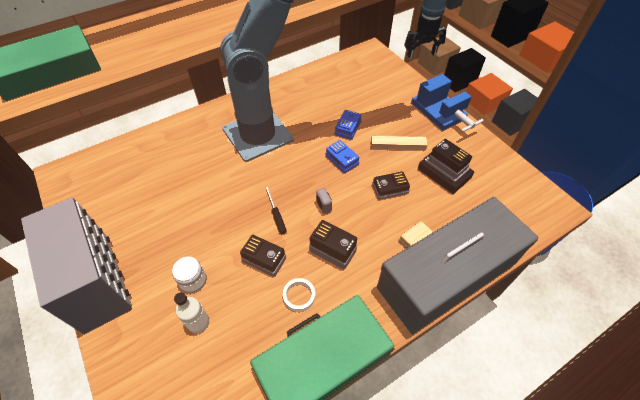

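Top view: black packs at (334,146), (399,175) and (236,180), the charger at (165,163), and blue look-alikes at (257,245) and (218,287). I'll enlarge the buttons in both views.

Run:
```python
import cv2,numpy as np
t=cv2.imread("pics/top0.png");s=cv2.imread("pics/scene0.png")
c=lambda im,x,y:cv2.resize(im[y:y+60,x:x+80],None,fx=5,fy=5,interpolation=cv2.INTER_CUBIC)
cv2.imwrite("pics/c1.png",np.vstack([np.hstack([c(t,295,116),c(t,360,145)]),np.hstack([c(s,293,213),c(s,225,223)])]))
cv2.imwrite("pics/c2.png",np.vstack([np.hstack([c(t,196,150),c(s,352,155)])]))
```

```text
(no output)
```

View pics/c1.png

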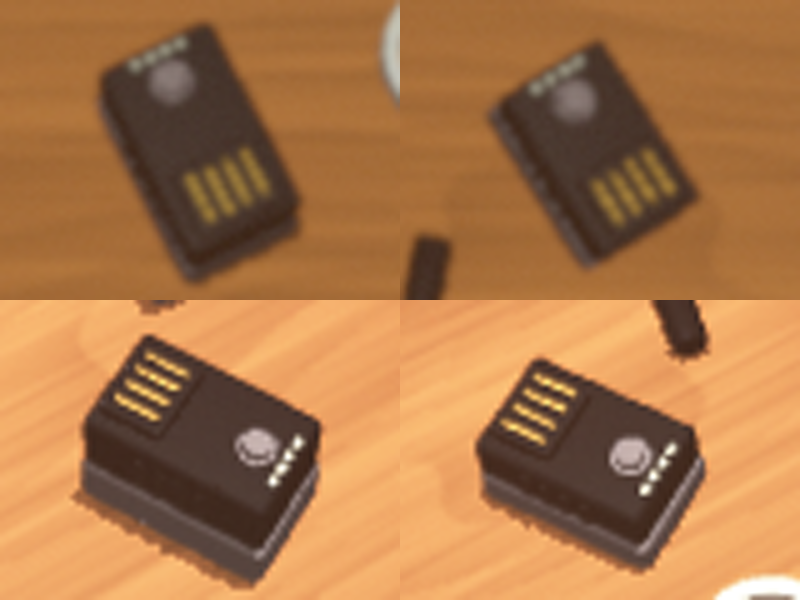

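View pics/c2.png

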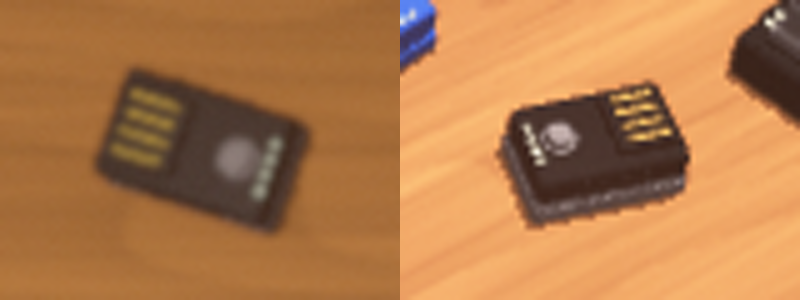

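Crops: the grey buttons are in the top view at about A (329,132), B (395,165) and C (243.5,181.3), and in the scene view at A (344,241.5), B (270.7,253.5) and C (383.5,181.8). Next I'll triangulate them and compare heights.

```bash
cat > h.py <<'E'
import numpy as np
from workcell import ctrl, eyes
def ray(n,p):
    k=eyes.get_calibration(n);f=200/np.tan(np.radians(k["fov_y"]/2));T=k["world_to_cam"]
    d=T[:3,:3].T@np.array([(p[0]-k["cx"])/f,(p[1]-k["cy"])/f,1]);return -T[:3,:3].T@T[:3,3],d/np.linalg.norm(d)
def plane(n,p,z):
    o,d=ray(n,p);return o+d*(z-o[2])/d[2]
def tri(a,b):
    (o,d),(q,e)=ray("top",a),ray("scene",b)
    s=np.linalg.lstsq(np.c_[d,-e],q-o,rcond=None)[0];A,B=o+d*s[0],q+e*s[1];return (A+B)/2,np.linalg.norm(A-B)
E
python3 - <<'E'
from h import *
np.set_printoptions(precision=4,suppress=True)
for n,a,b,z in[("A",(329,132.2),(344.,241.6),.1),("B",(394.6,164.6),(270.6,253.6),.074),("C",(243.4,181.2),(383.6,181.8),.054)]:
    print(n,*tri(a,b),plane("top",a,z),plane("scene",b,z))
# glue, vise etc: gold terminals for the headings
# gold-terminal centres
print(plane("top",(295+227/5,116+186/5),.1),plane("top",(360+233/5,145+186/5),.074),plane("top",(196+145/5,150+127/5),.054))
E
```

```text
A [ 0.6345 -0.0155  0.0933] 0.0024493850332587912 [ 0.632  -0.0165  0.1   ] [ 0.6379 -0.0167  0.1   ]
B [ 0.5402 -0.2175  0.0683] 0.001667038609447104 [ 0.5387 -0.2171  0.074 ] [ 0.5435 -0.2176  0.074 ]
C [0.491  0.2491 0.05  ] 0.002697924628516781 [0.4898 0.247  0.054 ] [0.4937 0.2482 0.054 ]
[ 0.5679 -0.0505  0.1   ] [ 0.4845 -0.2527  0.074 ] [0.5078 0.3042 0.054 ]
```

A is the tall pack (z≈0.1), B the middle and C the flat. Averaging the two views, the tall button is at about (0.635,-0.0165) and the flat one at (0.492,0.248). I'll shut the fingers and move towards the tall pack.

```bash
python3 -m crank '[[1,-1.5,1,0],[3,-4.4,2,0],[5.3,-7.7,2,0],[7.6,-11,2,0],[9.9,-14.4,2,0],[12.2,-17.7,2,0],[14.5,-21,2,0],[16.8,-24.4,2,0],[19.1,-27.7,2,0],[21.4,-31,2,0],[23,-33.4,2,0],[24,-34.8,2,0]]' 0
python3 -m crank '[[1,-1.5,0,0],[3,-4.3,0,0],[5.2,-7.5,0,0],[7.4,-10.7,0,0],[9.6,-13.9,0,0],[11.8,-17.1,0,0],[14,-20.3,0,0],[16.2,-23.5,0,0],[18,-26.1,-2,0],[19.2,-27.8,-4,0],[19.7,-28.6,-5.5,0],[19.9,-28.8,-6.5,0]]'
python3 -m crank '[[0,0,0,0],[0,0,0,0],[0,0,0,0],[0,0,0,0]]'
python3 - <<'E'
from h import *
import cv2
s=ctrl.state();print(s["eef_pos"],s["orientation"],s["force"],s["gripper_width"],s["time_s"])
t=eyes.grab_frame("top")[:,:,::-1];c=eyes.grab_frame("scene")[:,:,::-1]
f=lambda im,x,y:cv2.resize(im[y:y+100,x:x+80],None,fx=5,fy=5,interpolation=cv2.INTER_CUBIC)
cv2.imwrite("pics/v1.png",np.hstack([f(t,290,90),f(c,300,170)]))
E
```

```text
time_s: 1.1
eef_pos: [0.4376, 0.2675, 0.2187]
orientation: [0.0, 0.155, 0.988, -0.001]
force: [0.4, 0.8, -0.3]
gripper_width: 0.0
grip_force: 0.0
time_s: 2.1
eef_pos: [0.6341, -0.0192, 0.1515]
orientation: [-0.001, 0.154, 0.988, -0.001]
force: [-0.2, -0.0, -0.5]
gripper_width: -0.001
grip_force: 0.0
time_s: 2.43
eef_pos: [0.6352, -0.0148, 0.1551]
orientation: [0.001, 0.151, 0.988, 0.0]
force: [-0.2, 0.2, -0.1]
gripper_width: 0.004
grip_force: 0.0
[ 0.63518945 -0.01476819  0.15506574] [8.58299704e-04 1.51403251e-01 9.88471594e-01 4.76950222e-04] [-0.22412552  0.15090094 -0.14097789] 0.004096742765730063 2.4333
```

View pics/v1.png

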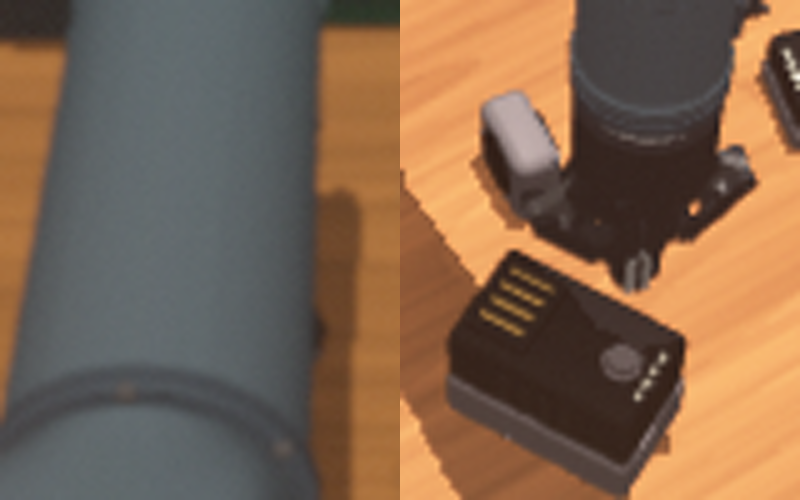

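The top view is covered by the arm. In the scene view the shut fingertips end at about (347.6,227.6) and the button is at (344.3,242.2). I'll check this against the TCP projection.

Run:
```python
from h import *
k=eyes.get_calibration("scene");T=k["world_to_cam"];f=200/np.tan(np.radians(k["fov_y"]/2))
for p in [(.6352,-.0148,.155),(.6352,-.0148,.1),(.635,-.0165,.1),(.635,-.0165,.155)]:
    q=T[:3,:3]@p+T[:3,3];print(p,f*q[:2]/q[2]+[k["cx"],k["cy"]])
print(ctrl.state()["eef_pos"])
```

```text
(0.6352, -0.0148, 0.155) [344.8971333  231.13681396]
(0.6352, -0.0148, 0.1) [344.02690336 240.63002586]
(0.635, -0.0165, 0.1) [343.51802136 240.84370758]
(0.635, -0.0165, 0.155) [344.3688143  231.35535403]
[ 0.63510307 -0.01523502  0.15489021]
```

Run:
```python
from h import *
import cv2
c=eyes.grab_frame("scene")[:,:,::-1][205:255,315:375]
c=np.clip(255*(c/255.)**.5*1.1,0,255).astype(np.uint8)
cv2.imwrite("pics/v2.png",cv2.resize(c,None,fx=12,fy=12,interpolation=cv2.INTER_NEAREST))
```

```text
(no output)
```

View pics/v2.png

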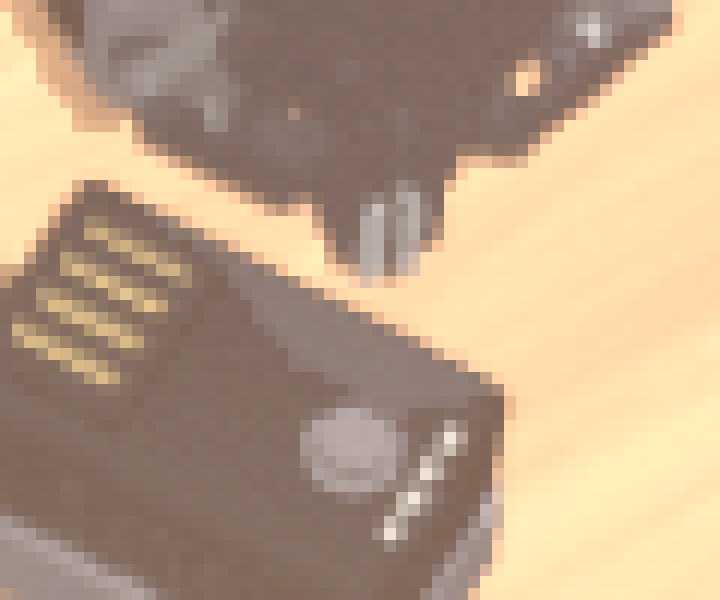

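The fingertip appears about 5 px higher than the TCP projection suggests. I'll descend part way, then compare everything in one composite with the projected points marked.

```bash
python3 -m crank '[[0,0,-0.5,0],[0,0,-1.5,0],[0,0,-2.5,0],[0,0,-3.3,0],[0,0,-3.5,0],[0,0,-3.5,0],[0,0,-3.5,0],[0,0,-3.5,0]]'
cat >> h.py <<'E'
def proj(n,p):
    k=eyes.get_calibration(n);T=k["world_to_cam"];f=200/np.tan(np.radians(k["fov_y"]/2))
    q=T[:3,:3]@np.array(p)+T[:3,3];return f*q[:2]/q[2]+[k["cx"],k["cy"]]
E
python3 - <<'E'
from h import *
import cv2
s=ctrl.state();p=s["eef_pos"];print(p,s["force"])
cur=eyes.grab_frame("scene")[:,:,::-1].copy();cv2.imwrite("pics/s2raw.png",cur)
def crop(im,q):
    x,y=np.maximum(0,(q-[25,25]).astype(int));c=im[y:y+50,x:x+50];c=np.clip(255*(c/255.)**.5*1.1,0,255).astype(np.uint8)
    c=cv2.resize(c,(400,400),interpolation=cv2.INTER_NEAREST)if 0 else cv2.resize(c,(266,266),interpolation=cv2.INTER_NEAREST)
    m=((q-[x,y]+.5)*5.32).astype(int);cv2.drawMarker(c,tuple(map(int,m)),(0,0,255),0,12,1);print(x,y,q);return c
p0=(.1955,.6192,.198)
cv2.imwrite("pics/v3.png",np.hstack([crop(cv2.imread("pics/top0.png"),proj("top",p0)),crop(cv2.imread("pics/scene0.png"),proj("scene",p0)),crop(cur,proj("scene",p))]))
E
```

```text
time_s: 3.25
eef_pos: [0.635, -0.0163, 0.1191]
orientation: [0.0, 0.152, 0.988, 0.0]
force: [-0.8, 1.0, 0.5]
gripper_width: -0.001
grip_force: 0.0
[ 0.63503347 -0.01625926  0.11909533] [-0.84966648  0.96073575  0.54436112]
62 258 [ 87.27135986 283.89377271]
393 40 [418.52940795  65.9489947 ]
318 212 [343.88009769 237.60165368]
```

View pics/v3.png

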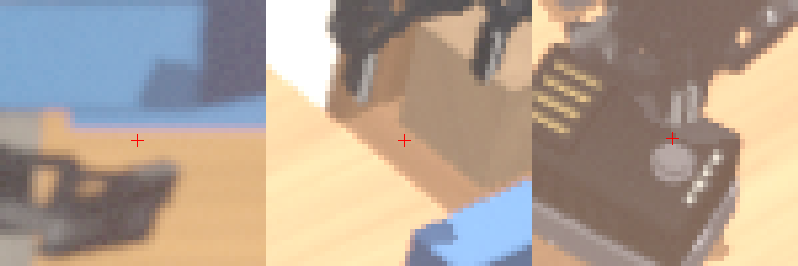

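The image disagrees with the reported TCP, by either about 28 mm in height or 15–20 mm sideways. I'll probe slowly with the force reading to settle which.

```bash
for i in 1; do python3 -m crank '[[0,0,-0.4,0],[0,0,-0.8,0],[0,0,-1.1,0],[0,0,-1.4,0],[0,0,-1.6,0],[0,0,-1.6,0],[0,0,-1.6,0],[0,0,-1.6,0]]'; python3 -m crank '[[0,0,-0.2,0],[0,0,-0.4,0],[0,0,-0.6,0],[0,0,-0.6,0],[0,0,-0.6,0],[0,0,-0.6,0]]'; done
python3 - <<'E'
from h import *
import cv2
p=ctrl.state()["eef_pos"];cur=eyes.grab_frame("scene")[:,:,::-1];q=proj("scene",p);print(p,q,ctrl.state()["force"],ctrl.state()["wrist_torque"])
c=cur[212:262,318:368];c=np.clip(255*(c/255.)**.5*1.1,0,255).astype(np.uint8);c=cv2.resize(c,None,fx=10,fy=10,interpolation=cv2.INTER_NEAREST)
cv2.imwrite("pics/v4.png",c)
E
```

```text
time_s: 3.97
eef_pos: [0.6348, -0.0162, 0.1029]
orientation: [0.0, 0.152, 0.988, 0.0]
force: [0.6, 0.0, -0.5]
gripper_width: 0.002
grip_force: 0.0
time_s: 4.47
eef_pos: [0.6347, -0.0162, 0.0968]
orientation: [0.0, 0.152, 0.988, -0.0]
force: [-0.7, -0.1, -0.6]
gripper_width: 0.001
grip_force: 0.0
[ 0.63470901 -0.01620345  0.09679908] [343.4984085  241.25633531] [-0.63190279 -0.18321083 -0.28151526] [-0.04317876  0.00711451 -0.02557959]
```

View pics/v4.png

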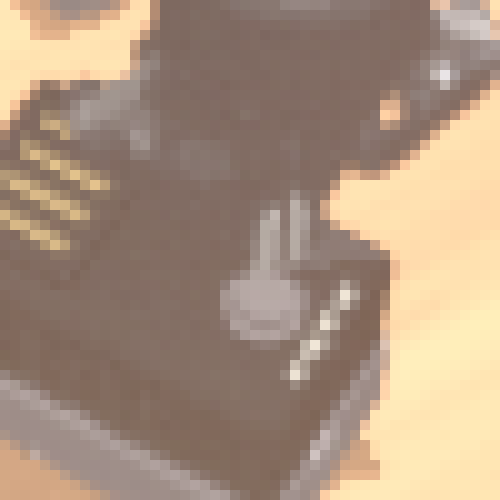

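The tip sits at about (346.5,238.8), still just above the button (344.2,241.7) in the picture, with no force at a reported z of 0.097. I'll continue in small steps, watching the force.

```bash
for i in 1 2 3; do python3 -m crank '[[0,0,-0.1,0],[0,0,-0.2,0],[0,0,-0.2,0],[0,0,-0.2,0]]' | grep -E "eef|force"; done
```

```text
eef_pos: [0.6346, -0.0161, 0.0947]
force: [-0.2, 0.8, -0.1]
grip_force: 0.0
eef_pos: [0.6346, -0.0162, 0.0927]
force: [0.2, 0.0, 0.4]
grip_force: 0.0
eef_pos: [0.6346, -0.0162, 0.0907]
force: [1.3, 0.5, -0.6]
grip_force: 0.0
```

```bash
for i in 1 2 3 4 ; do python3 -m crank '[[0,0,-0.1,0],[0,0,-0.2,0],[0,0,-0.2,0],[0,0,-0.2,0]]' | grep -E "eef|^force"; done
python3 - <<'E'
from h import *
import cv2
cv2.imwrite("pics/s5.png",eyes.grab_frame("scene")[:,:,::-1])
a=cv2.imread("pics/s5.png").astype(int)[212:262,318:368]
print(a.sum(2)[18:42,18:38]//3)
E
```

```text
eef_pos: [0.6346, -0.0162, 0.0887]
force: [-0.2, -0.8, 1.1]
eef_pos: [0.6346, -0.0162, 0.0867]
force: [-0.3, -0.7, 0.2]
eef_pos: [0.6346, -0.0162, 0.0847]
force: [-0.5, -0.4, -0.1]
eef_pos: [0.6346, -0.0161, 0.0827]
force: [-0.5, -0.6, 1.2]
[[ 50  48  47  47  47  42  41  41  40  41  44  43  40  41  43  42  42  44
   43  42]
 [ 46  47  48  47  48  43  40  41  43  41  44  42  43  41  41  46  76  70
   56  55]
 [ 44  47  46  46  45  42  41  41  42  42  43  44  41  41  42  78 165 149
  121 113]
 [ 41  43  44  43  42  42  41  42  42  43  47  51  44  44  43 128 167 168
  167 166]
 [ 41  41  41  41  42  41  43  42  42  45  64  90  55  43  47  95 153 159
  167 169]
 [ 42  42  43  41  42  43  42  45  53  60  57 107  72  46  51  54  53  93
  157 163]
 [ 42  40  42  41  43  41  43  52  96  85  56  96  61  49  54  56  56  55
   52  93]
 [ 41  40  41  40  43  43  42  64  98  84  59  96  60  43  53  53  52  53
   53  54]
 [ 42  43  42  42  41  47  43  76 100  70  65  98  61  45  53  43  41  41
   41  42]
 [ 42  41  42  42  44  48  46  78  98  60  67  97  51  42  41  40  47  41
   42  40]
 [ 43  43
[... 481 characters left out ...]
  39  38
   38  38]
 [ 44  43  43  44  43  43  44  51  57  53  45  43 104 169  87  49  39  37
   38  50]
 [ 44  45  43  43  43  43  43  43  43  43  43  56 116 101  49  39  37  38
   41  70]
 [ 45  44  44  43  43  43  44  43  42  44  46 115  79  46  40  38  38  39
   62  74]
 [ 43  44  44  43  44  44  44  44  44  43  64 164  88  45  38  38  38  51
   80  68]
 [ 44  45  44  43  43  42  43  45  45  43  44  64  45  38  39  39  42  72
   70  66]
 [ 41  42  43  44  44  45  45  44  44  44  45  42  40  38  39  41  62  76
   66  70]
 [ 39  40  42  42  44  45  44  45  44  45  44  41  38  39  40  52  80  70
   67 111]
 [ 39  38  38  39  43  43  44  44  44  45  44  40  39  38  43  81  73  67
   67 171]]
```

The tip now overlays the button's back edge with no force, so the fingers really end higher than the reported TCP. I'll keep going.

```bash
for i in 1 2 3 4 5; do python3 -m crank '[[0,0,-0.1,0],[0,0,-0.2,0],[0,0,-0.2,0],[0,0,-0.2,0]]' | grep -E "eef|^force"; done
```

```text
eef_pos: [0.6346, -0.0162, 0.0807]
force: [-0.3, -0.6, -0.3]
eef_pos: [0.6346, -0.0162, 0.0787]
force: [-0.3, -0.4, -0.4]
eef_pos: [0.6346, -0.0161, 0.0767]
force: [0.1, -0.6, -0.4]
eef_pos: [0.6346, -0.0161, 0.0747]
force: [0.9, -0.6, -1.0]
eef_pos: [0.6346, -0.0162, 0.0727]
force: [-0.4, -0.2, 0.2]
```

```bash
for i in 1 2 3 4; do python3 -m crank '[[0,0,-0.1,0],[0,0,-0.1,0],[0,0,-0.1,0],[0,0,-0.1,0]]' | grep -E "eef|^force"; done
python3 - <<'E'
from h import *
import cv2
c=eyes.grab_frame("scene")[:,:,::-1][212:262,318:368];c=np.clip(255*(c/255.)**.5*1.1,0,255).astype(np.uint8)
cv2.imwrite("pics/v5.png",cv2.resize(c,None,fx=10,fy=10,interpolation=cv2.INTER_NEAREST))
E
```

```text
eef_pos: [0.6347, -0.0162, 0.0718]
force: [0.1, 0.2, -0.4]
eef_pos: [0.6347, -0.0161, 0.0707]
force: [-0.1, 0.6, 0.6]
eef_pos: [0.6347, -0.0161, 0.0698]
force: [-0.4, -0.4, 0.3]
eef_pos: [0.6347, -0.0161, 0.0688]
force: [-0.0, 0.1, -0.4]
```

View pics/v5.png

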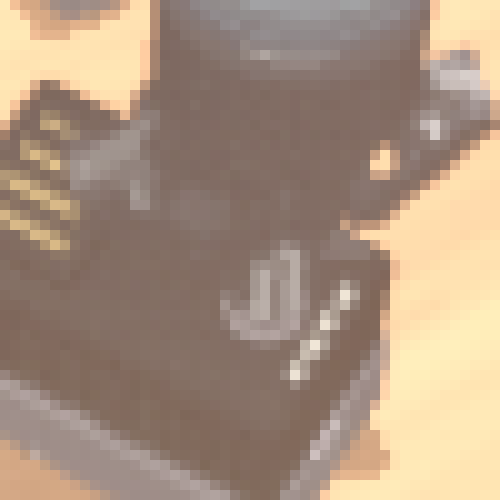

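The tip ends now lie over the button at about (346,244), centred. Contact should come soon.

```bash
for i in 1 2 3 4 5 6; do python3 -m crank '[[0,0,-0.1,0],[0,0,-0.1,0],[0,0,-0.1,0]]' | grep -E "time|eef|^force"; done
```

```text
time_s: 10.2
eef_pos: [0.6347, -0.0162, 0.0678]
force: [-0.5, 0.9, 0.4]
time_s: 10.45
eef_pos: [0.6347, -0.0162, 0.0669]
force: [-1.2, -0.6, 1.9]
time_s: 10.7
eef_pos: [0.6348, -0.0161, 0.0659]
force: [-0.6, 0.4, 3.4]
time_s: 10.95
eef_pos: [0.6347, -0.0162, 0.0648]
force: [-1.2, 0.7, 2.6]
time_s: 11.2
eef_pos: [0.6348, -0.0162, 0.0639]
force: [-0.4, 0.9, 3.9]
time_s: 11.45
eef_pos: [0.6348, -0.0161, 0.0629]
force: [-1.3, 0.3, 4.5]
```

Contact came at a reported z of about 0.0675, so there is a 32 mm offset. Now on to the stop, which should show as a force jump.

```bash
for i in 1 2; do python3 -m crank '[[0,0,-0.1,0],[0,0,-0.1,0],[0,0,-0.1,0]]' | grep -E "time|eef|^force"; done
```

```text
time_s: 11.7
eef_pos: [0.6348, -0.0162, 0.0618]
force: [-1.2, 0.5, 4.4]
time_s: 11.95
eef_pos: [0.6348, -0.0162, 0.0616]
force: [-3.0, 0.3, 10.0]
```

Stop reached at 10 N. I'll hold, then lift straight up.

```bash
python3 -m crank '[[0,0,0,0],[0,0,0,0],[0,0,0,0],[0,0,0,0],[0,0,0,0],[0,0,0,0],[0,0,0,0],[0,0,0,0],[0,0,0,0]]'| grep -E "time|eef|^force"
python3 -m crank '[[0,0,0.2,0],[0,0,0.5,0],[0,0,0.9,0],[0,0,1.5,0],[0,0,3,0],[0,0,5,0],[0,0,7.5,0],[0,0,10,0],[0,0,11.5,0],[0,0,12,0],[0,0,12,0]]'| grep -E "time|eef|^force"
```

```text
time_s: 12.7
eef_pos: [0.6348, -0.0162, 0.0616]
force: [-2.6, -0.0, 9.9]
time_s: 13.62
eef_pos: [0.6354, -0.0162, 0.182]
force: [0.3, 0.2, 0.3]
```

Tall pack done: 10 N held from 11.95 to 12.7 s. Now over to the flat pack.

```bash
python3 -m crank '[[-0.7,1.3,0,0],[-2.2,4,0,0],[-3.9,7.2,0,0],[-5.6,10.4,0,0],[-7.3,13.5,0,0],[-9,16.6,0,0],[-10.7,19.7,0,0],[-12.4,22.8,0,0],[-13.5,25,0,0],[-14.1,26.1,0,0],[-14.3,26.4,0,0],[-14.3,26.4,0,0]]'| grep -E "time|eef|^force"
python3 -m crank '[[0,0,-1,0],[0,0,-3,0],[0,0,-5.5,0],[0,0,-8,0],[0,0,-10.5,0],[0,0,-12,0],[0,0,-13,0],[0,0,-13.5,0],[0,0,-13.5,0],[0,0,-13.5,0],[0,0,-13.5,0]]'| grep -E "time|eef|^force"
python3 - <<'E'
from h import *
import cv2
c=eyes.grab_frame("scene")[:,:,::-1];t=eyes.grab_frame("top")[:,:,::-1]
g=lambda c:cv2.resize(np.clip(255*(c/255.)**.5*1.1,0,255).astype(np.uint8),None,fx=8,fy=8,interpolation=cv2.INTER_NEAREST)
cv2.imwrite("pics/v6.png",np.hstack([g(c[150:210,355:405]),g(t[150:210,220:270])]))
p=ctrl.state()["eef_pos"];p[2]+=.0325;print(p,proj("scene",p),proj("scene",p+[.011,0,0]))
E
```

```text
time_s: 14.62
eef_pos: [0.4908, 0.2478, 0.18]
force: [0.4, 0.5, 0.7]
time_s: 15.53
eef_pos: [0.4927, 0.2479, 0.0468]
force: [-1.0, 0.9, 0.0]
[0.49248736 0.24816869 0.07927942] [384.3257814  176.99676495] [386.2967524  179.13614151]
```

View pics/v6.png

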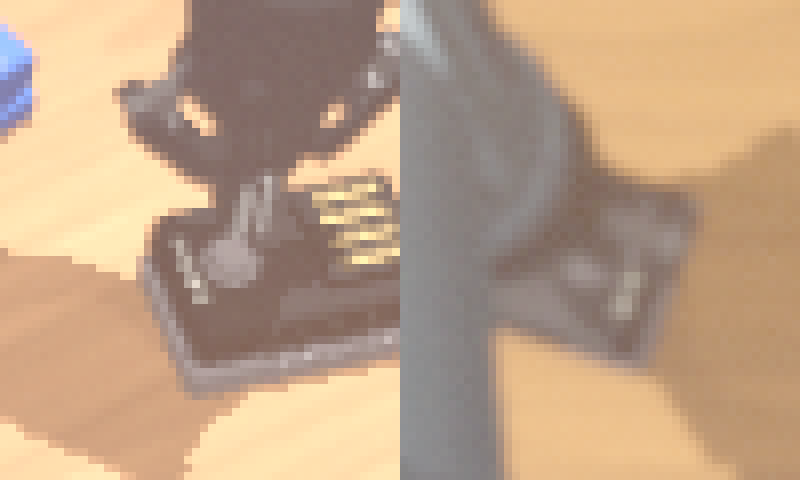

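The tip is at (386.6,180), as predicted, above the button at (383.8,182.7). I'll descend to just above it, then press.

```bash
python3 -m crank '[[0,0,-0.4,0],[0,0,-0.9,0],[0,0,-1.4,0],[0,0,-1.8,0],[0,0,-2.1,0],[0,0,-2.3,0],[0,0,-2.3,0],[0,0,-2.3,0]]'| grep -E "time|eef|^force"
for i in 1 2 3 4 5 6; do python3 -m crank '[[0,0,-0.1,0],[0,0,-0.1,0],[0,0,-0.1,0]]' | grep -E "time|eef|^force"; done
```

```text
time_s: 16.3
eef_pos: [0.4916, 0.2478, 0.0227]
force: [0.4, 0.1, -0.6]
time_s: 16.55
eef_pos: [0.4918, 0.2479, 0.0219]
force: [0.8, -0.3, -0.7]
time_s: 16.8
eef_pos: [0.4918, 0.2479, 0.0209]
force: [0.3, 0.5, 2.1]
time_s: 17.05
eef_pos: [0.4919, 0.2479, 0.0199]
force: [0.0, -0.1, 1.9]
time_s: 17.3
eef_pos: [0.4919, 0.2479, 0.0189]
force: [-0.5, 1.1, 1.8]
time_s: 17.55
eef_pos: [0.4919, 0.2479, 0.0179]
force: [0.6, 0.5, 3.5]
time_s: 17.8
eef_pos: [0.4919, 0.2479, 0.0169]
force: [-0.4, 0.5, 4.2]
```

```bash
for i in 1 2; do python3 -m crank '[[0,0,-0.1,0],[0,0,-0.1,0],[0,0,-0.1,0]]' | grep -E "time|eef|^force"; done
```

```text
time_s: 18.05
eef_pos: [0.4919, 0.248, 0.0159]
force: [0.8, -0.2, 5.2]
time_s: 18.3
eef_pos: [0.4919, 0.2479, 0.0155]
force: [-2.1, -0.7, 11.6]
```

At the stop with 11.6 N. Hold, then lift.

```bash
python3 -m crank '[[0,0,0,0],[0,0,0,0],[0,0,0,0],[0,0,0,0],[0,0,0,0],[0,0,0,0],[0,0,0,0],[0,0,0,0],[0,0,0,0]]'| grep -E "time|eef|^force"
python3 -m crank '[[0,0,0.2,0],[0,0,0.5,0],[0,0,0.9,0],[0,0,1.5,0],[0,0,3,0],[0,0,5.5,0],[0,0,8.5,0],[0,0,11.5,0],[0,0,14,0],[0,0,15,0],[0,0,15,0],[0,0,15,0]]'| grep -E "time|eef|^force"
python3 -m crank '[[0,0,0,0],[0,0,0,0],[0,0,0,0],[0,0,0,0],[0,0,0,0],[0,0,0,0]]'| grep -E "time|eef|^force"
python3 - <<'E'
from h import *
import cv2
a=cv2.imread("pics/scene0.png").astype(int);b=eyes.grab_frame("scene")[:,:,::-1].astype(int)
d=abs(a-b).max(2)
for n,(x,y,w,h) in dict(tall=(305,238,55,32),flat=(374,178,10,25),mid=(238,232,50,45)).items(): print(n,(d[y:y+h,x:x+w]>40).sum())
E
```

```text
time_s: 19.05
eef_pos: [0.4919, 0.248, 0.0155]
force: [-1.9, -1.6, 12.1]
time_s: 20.05
eef_pos: [0.4911, 0.2476, 0.1643]
force: [-0.5, -0.5, -0.8]
time_s: 20.55
eef_pos: [0.4916, 0.2477, 0.1645]
force: [0.2, 0.6, -0.0]
tall 0
flat 58
mid 0
```

The tall and middle packs look unchanged. The differences around the flat pack fit the arm's shadow, and the press there gave the same forces.

```bash
python3 -c "
from workcell import ctrl
print(ctrl.hand_in())"
```

```text
the job is handed in; nothing more can be done
None
```

I pressed the tall pack's button and then the flat pack's button to the stop (10 N and 12 N), held each for about 0.75 s and released it, and handed the job in at about 20.6 s; the camera shows the tall and middle packs unmoved, but the arm (probably its shadow) left the flat pack's picture check inconclusive.

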